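# Load the cam-lift stage and hold it at full lift for the camera

## Task

Take the specimen holder with the steel bar on it out of the rack and, keeping the bar upwards, lower it gently (no dropping) fully home into the pocket of the lift stage while the stage is down, and let go of it. Then swing the spring-return cam lever up until it stands upright, where its cam lifts the stage highest, and hold it there for the camera: the job finishes with the gripper still holding the lever steady, as it falls back if let go. Leave the other two holders, the mouse and the jar where they are.

Things in the scene. Friction and masses are not known exactly. Their poses are not given: they have to be found in the camera images.
- holder_bar: Holder to load: turned aluminium, 75 g, a dark steel bar (28 x 8 x 8 mm) across its top. Spigot 20 mm dia., 12 mm long; above it the body, 36 mm dia., 12 to 32 mm above the origin (grip here); bar at 32 to 40 mm. Origin: centre of the spigot's lower end; z up out of the bar. Starts upright in a rack hole, the body's shoulder on the rack's top.
- holder_disc: Same aluminium holder, but with a dark steel disc (24 mm in diameter, 8 mm high) on its top. Stands in another hole of the rack; to be left alone. Origin as above.
- holder_empty: Same aluminium holder with a bare top (only a small screw hole). Stands in another hole of the rack; to be left alone. Origin as above.
- rack: Fixed grey plastic block 210 x 50 mm, 18 mm high, with three holes 70 mm apart along its x axis (at x = -70, 0, 70 mm), each 22.5 mm in diameter and 13.5 mm deep. Origin: centre of its underside on the desk. Which holder is in which hole varies.
- lift_stand: Fixed stand. Origin: on the desk under the pocket's centre. White base 14 mm thick, x -80..80, y -215..90 mm. Lever on the +y side. On the -y side an inspection camera (34 mm tube) looks down at the pocket: its near end is at y = -113 mm, 190 mm up, its rear at y = -205 mm, 250 mm up; pillar at x 50, y -165 mm, 262 mm tall. Nothing stands over the stage within 90 mm of the pocket's axis.
- stage_pocket (a point): Centre of the pocket's mouth in the top of the stage, a flat aluminium plate 70 (x) x 64 (y) x 16 mm. Round pocket 22.5 mm dia., 13.5 mm deep, 1 mm chamfer; a holder that is home has its shoulder on the plate and its spigot end 12 mm below this point. The mouth is 92 mm above the desk with the stage down, 98 mm at full lift.
- lift_lever (a joint): Cam lever angle, rad: 0 = at rest on its stop, pointing along the stand's -x (towards the robot) and 30 degrees up from level; 1.047 = straight up, the top of the lift; far stop at 1.75, leaning over. Stage height = 12 mm x sin(angle + 0.524): beyond upright it sinks again. A spring returns the lever to 0, about 2.5 N at the grip when at rest, 1.7 N when upright.
- lever_grip (a point): Centre of the lever's black cylindrical grip, 22 mm dia., 64 mm long, lying along the stand's y (level, parallel to the lever's axis), 120 mm from the axis, sticking out on the +y side of the lever arm. It is a revolving sleeve: it turns freely on its pin. At rest its centre is 106 mm above the desk; lever upright, 166 mm.
- lever_axis (a point): Point on the lever's axis of rotation, abreast of the middle of the grip; fixed on the stand, 102 mm to the +y side of the pocket's axis, 46 mm above the desk. The axis runs along the stand's y; the grip swings about it in the stand's x-z plane, from -x up over the top towards +x. The lever arm (8 mm thick) is 62 mm from the pocket's axis.
- mouse: Black computer mouse, 105 x 58 x 34 mm, on the desk beyond the rack; to be left alone. Origin: centre of its underside.
- jar: Small clear jar with a white cap, 48 mm in diameter, 52 mm high, on the far side of the desk; to be left alone. Origin: centre of its underside.

How it is judged:
By the outcome, as a careful person would: the job done as asked, in the order asked, and still so for the second after the job is handed in, while the arm keeps its last pose, push and grip.
It also fails if it takes over 46 s, if anything falls off the work surface, if the arm or the gripper's body presses on something with over 40 N, if the wrist force passes 120 N, or if a joint passes its speed limit or range.

## Robot

A 7-joint arm with a two-finger parallel gripper is mounted at the origin on the work surface. World frame = base frame: x ahead of the robot, y to its left, z up, the work surface at z = 0. Lengths are in m, angles in rad, forces in N, time in s.
With the tool pointing down it reaches from about 0.4 to 0.85 m from the base axis. Payload 6.9 kg.
Tool frame: the origin (TCP) lies midway between the tips of the shut fingers; the grasp point (between the pads) lies behind it (ctrl.tcp_to_grasp is the z of the grasp point in the tool frame, in m); z points along the fingers, y is the direction in which the jaws open and shut (so a half turn about z gives the same grasp; the last joint's range is limited). The gripper opens to 85 mm and grips with 20 to 120 N. Pads are 22 mm wide; open, the fingers measure 114 mm over their backs; the gripper's body (76 mm by 85 mm) begins 54 mm behind the grasp point. The pads swing forward as they close: fully open they stand 13 mm farther back than shut.
Start: joints at [1.232, 0.507, -0.238, 1.5, 0.126, 1.149, -0.155], TCP at [0.268, -0.564, 0.231] pointing down, gripper open.
Joint ranges: [-3.08, 3.08], [-0.24, 2.05], [-1.43, 1.35], [0, 2.5], [-1.52, 4.66], [0.17, 1.96], [-2.89, 2.89]. Speed limits (rad/s): [2.39, 2.39, 3.14, 3.14, 3.14, 3.14, 3.14].

## Interface

Orientations are given as a unit quaternion [x, y, z, w].
In Python, from rig import sensors, imaging, workorder, nets, ctrl gives the robot as it stands.
- The arm moves only by the shell command python3 -m pendant 'ROWS' [FORCE]. ROWS is JSON, a list of rows, each an object with "translation": the shift along the tool's x, y, z in mm, a list of three; "dr": the turn, a rotation vector about the tool's x, y, z in degrees, a list of three; "hand": the opening in per cent of the stroke, from 0 (shut) to 100 (fully open). A call has 1 to 8 rows; each row shifts and turns the commanded pose from where the row before left it, along the tool's axes as they then stand; what a row does not reach is not made up. A row lasts 1/12 s, in which the tool goes at most 41.7 mm and 7.16 degrees, less where a joint would pass 70% of its speed; a pose out of reach is approached as far as the arm can. A call is refused whole if a number of a shift passes 41.7 or a number of a turn 7.16, either way. A call with a gripper value outside its range is refused whole. The fingers move at their own pace and stop on an object; FORCE is the grip in N (left out, the last holds). Time passes only in rows, so rows that do not move let the fingers close. It gives the time, the measured TCP pose, the force and the opening at its end, in the units of the state.
- sensors.read_state(): the state, without advancing time (a new reading comes with each control period).
- imaging.grab_frame(name): name is "scene" or "top" or "wrist"; returns the picture (384x512x3 uint8, red, green, blue); there is no depth.
- imaging.calibration(name): a dict with "intrinsics" (3x3 intrinsics, pixels), "extrinsics" (4x4, takes a point from world to camera coordinates). Camera axes: x right, y down, z forward; pixel columns grow to the right and rows downward; lengths in m; the calibration is good to about 2 mm. A picture is of the moment at which its call begins: read the wrist's pose just before it. calibration takes no time and is no camera call; for the wrist camera it gives the pose at the moment of the call.
- workorder.close_job(): hands the job in, once; it reports no verdict.
Trained networks look in the newest picture that a camera, given by its name, has taken for a name from the list of things; names that differ only in an ending like _2 or _b are one class to them, and where a whole thing is asked for, a point or a joint stands for the part that bears it (a point fixed in the world has none). Each returns a list of dicts, best first, with "confidence" (0 to 1); they miss things now and then, are a little off and sometimes report something else, mostly with a low value. They report only what shows in the picture. A call takes as long as a camera call.
- nets.silhouettes(camera, thing): "mask" (384x512 bool, what is visible of it) and "location" ([column, row] in pixels, amid what is visible of it).
The state is a dict: "t": time; "qpos": joint angles; "joint_velocities": joint speeds; "tau": joint torques, N m; "tool_pos": TCP position; "tool_rot": TCP orientation; "force": force on the tool from outside, world axes, zero at the start; "wrist_torque": the same for the moment, N m; "finger_gap": finger opening in m.
Only numpy, scipy, OpenCV 4.12 (cv2) and the standard library are available. Lean on these libraries where they do the work, as an engineer would, in place of code of your own. Each camera call takes 0.05 s, during which the arm holds its last target. There are 200 camera calls.

## Working session

There is one attempt and no reset: what is moved stays moved. The work goes in short steps, Python scripts to look and compute and a shell command to move; the robot and the scene stay as the last step left them, time stands still between calls to the robot, and variables do not carry over. Pictures are saved under pics/ and viewed, about 8 in all and at most 12, crops included, and the job is handed in when it is done.

```bash
ls; mkdir -p pics
python3 - <<'E'
from rig import sensors, imaging, workorder, nets, ctrl
import cv2, numpy as np
s=sensors.read_state(); print(s); print(ctrl.tcp_to_grasp)
for n in ("scene","top"):
    im=imaging.grab_frame(n); cv2.imwrite(f"pics/{n}0.png",im[:,:,::-1])
    c=imaging.calibration(n); print(n,np.round(c["intrinsics"],1).tolist(),np.round(c["extrinsics"],3).tolist())
    for t in ("holder_bar","holder_disc","holder_empty","rack","lift_stand","stage_pocket","lever_grip"):
        try: print(n,t,[(round(d["confidence"],2),np.round(d["location"],1).tolist(),int(d["mask"].sum())) for d in nets.silhouettes(n,t)][:3])
        except Exception as e: print(n,t,e)
print(sensors.read_state()["t"])
E
```

```text
pics
{'t': 0.0, 'qpos': array([ 1.23252799,  0.50832051, -0.23753565,  1.50110796,  0.12569716,
        1.14890164, -0.15480675]), 'joint_velocities': array([-3.34866494e-04, -1.12583051e-04,  8.59871192e-04, -5.08984181e-04,
        1.66535597e-03, -1.90609111e-04,  7.17641261e-05]), 'tau': array([-3.84145269e-04, -6.20603228e+01, -2.18604684e+00, -2.49658352e+01,
        1.28616698e-02,  1.19100278e-02, -1.83386213e-06]), 'tool_pos': array([ 0.26806621, -0.56404969,  0.23044939]), 'tool_rot': array([ 9.75482399e-01,  2.20075727e-01, -2.04740630e-04, -8.49702986e-04]), 'force': array([-0.52431871,  0.92022509,  0.07619591]), 'wrist_torque': array([-0.02388443,  0.07174243,  0.00245375]), 'finger_gap': 0.08528010500061335}
-0.0187
scene [[439.1, 0.0, 256.8], [0.0, 439.1, 197.4], [0.0, 0.0, 1.0]] [[-0.437, 0.899, 0.004, 0.208], [0.738, 0.361, -0.571, -0.41], [-0.515, -0.246, -0.821, 1.451], [0.0, 0.0, 0.0, 1.0]]
scene holder_bar [(0.72, [357.0, 217.7], 189)]
scene holder_disc [(0.72, [183.0, 186.2], 7889), (0.59, [339.0, 238.4], 175)]
scene holder_empty [(0.6, [368.9, 197.4], 174)]
scene rack [(0.6, [347.9, 229.7], 1007)]
scene lift_stand []
scene stage_pocket [(0.77, [214.8, 177.2], 745)]
scene lever_grip [(0.61, [243.8, 152.0], 536)]
top [[457.9, 0.0, 260.1], [0.0, 457.9, 194.3], [0.0, 0.0, 1.0]] [[0.002, -1.0, 0.024, 0.06], [-0.992, -0.005, -0.127, 0.617], [0.127, -0.023, -0.992, 0.932], [0.0, 0.0, 0.0, 1.0]]
top holder_bar [(0.64, [154.7, 246.1], 254)]
top holder_disc [(0.78, [159.8, 216.0], 221), (0.2, [352.1, 194.2], 12350)]
top holder_empty [(0.73, [142.2, 281.6], 282)]
top rack [(0.84, [158.0, 257.8], 1634), (0.64, [250.9, 129.3], 398)]
top lift_stand [(0.86, [352.8, 198.2], 12547), (0.47, [295.5, 263.6], 856)]
top stage_pocket [(0.64, [323.7, 206.3], 1232)]
top lever_grip [(0.65, [300.1, 267.1], 776)]
0.8
```

View images.

Run:
```python
import cv2,numpy as np
a=cv2.imread("pics/scene0.png");b=cv2.imread("pics/top0.png")
cv2.imwrite("pics/top0b.png",cv2.resize(b[80:370,80:480],None,fx=2,fy=2,interpolation=cv2.INTER_CUBIC))
```

```text
(no output)
```

View pics/scene0.png

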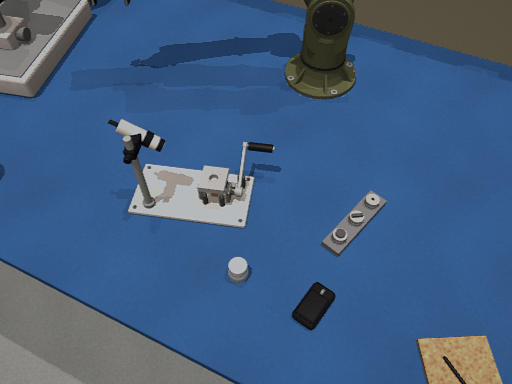

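View pics/top0b.png

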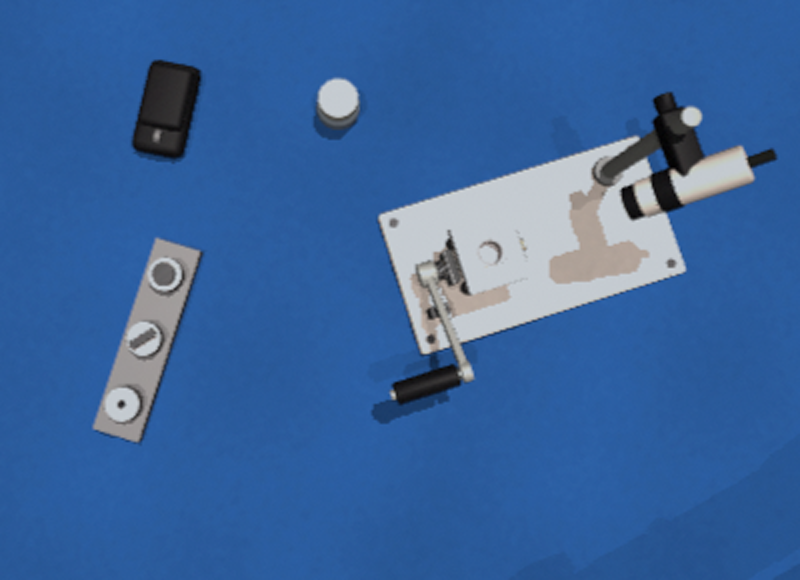

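```bash
cat > h.py <<'E'
import numpy as np, cv2
from rig import sensors, imaging, nets, ctrl
from scipy.spatial.transform import Rotation as R
from scipy.optimize import least_squares
def unproj(n,px,z,c=None):
    c=c or imaging.calibration(n); K=np.array(c["intrinsics"]);E=np.array(c["extrinsics"])
    d=E[:3,:3].T@np.linalg.inv(K)@np.array([px[0],px[1],1.]); o=-E[:3,:3].T@E[:3,3]
    return o+d*(z-o[2])/d[2]
def proj(n,P,c=None):
    c=c or imaging.calibration(n); p=np.array(c["extrinsics"])[:3]@np.r_[P,1]; p=np.array(c["intrinsics"])@p; return p[:2]/p[2]
def plan(goal,yaw):  # goal TCP world, jaw (tool y) world yaw in deg, tool pointing down
    s=sensors.read_state(); q=R.from_quat(s["tool_rot"]); p=np.array(s["tool_pos"])
    a=np.radians(yaw); y=np.array([np.cos(a),np.sin(a),0]); best=None
    for y in (y,-y):
        z=np.array([0,0,-1.]); T=R.from_matrix(np.c_[np.cross(y,z),y,z]); rv=np.degrees((q.inv()*T).as_rotvec())
        if best is None or np.linalg.norm(rv)<np.linalg.norm(best): best=rv
    print("t",round(s["t"],2),"shift tool mm (at current axes)",np.round(q.inv().apply(np.array(goal)-p)*1e3,1),"turn deg",np.round(best,2),"q7",round(s["qpos"][6],2),"force",np.round(s["force"],1))
E
python3 - <<'E'
from h import *
f=lambda x,y:(80+x/2,80+y/2)
print("bar",unproj("top",f(144,339),.046),"disc",unproj("top",f(164.5,274),.046),"empty",unproj("top",f(122.5,404),.038))
print("bar scene", unproj("scene",(357,217.5),.036))
print("pocket top",unproj("top",f(489,252),.092),"grip",unproj("top",f(430,383),.106))
print("pocket scene",unproj("scene",(214.5,177.5),.092))
C=[unproj("top",f(*c),.014)[:2] for c in [(379,214),(636,136),(686,270),(424,354)]]
M=np.array([(.08,.09),(.08,-.215),(-.08,-.215),(-.08,.09)])
def fit(M,C):
    r=least_squares(lambda v:((M@np.array([[np.cos(v[2]),np.sin(v[2])],[-np.sin(v[2]),np.cos(v[2])]])+v[:2])-C).ravel(),[.5,0,0]); return r.x,np.round(r.fun*1e3,1)
x,e=fit(M,np.array(C)); print("stand",x[:2],np.degrees(x[2]),e)
RR=lambda v,p:np.array([[np.cos(v[2]),-np.sin(v[2])],[np.sin(v[2]),np.cos(v[2])]])@p+v[:2]
print("grip rest",RR(x,[-.104,.102]),"grip up",RR(x,[0,.102]))
D=np.array([unproj("top",f(*c),.018)[:2] for c in [(156,238),(201,249),(140,442),(94,429)]])
m=D.mean(0);d=(D[0]+D[1]-D[2]-D[3])/2;print("rack",m,np.degrees(np.arctan2(d[1],d[0])),np.linalg.norm(d))
plan([*unproj("top",f(144,339),.046)[:2],.15],np.degrees(np.arctan2(d[1],d[0]))+90)
s=sensors.read_state(); print(R.from_quat(s["tool_rot"]).as_matrix().round(3)); print(np.round(imaging.calibration("wrist")["extrinsics"],3))
E
```

```text
bar [0.50033564 0.28448395 0.046     ] disc [0.56745719 0.26539084 0.046     ] empty [0.43397406 0.30607627 0.038     ]
bar scene [0.50828468 0.29118276 0.036     ]
pocket top [ 0.58704824 -0.06594265  0.092     ] grip [ 0.45816691 -0.00432284  0.106     ]
pocket scene [ 0.59004005 -0.06162119  0.092     ]
stand [ 0.58678049 -0.06668203] 17.572367369962432 [-0.3  2.5  2.9 -2.9 -0.8 -1.8 -1.8  2.2]
grip rest [ 0.45683867 -0.00084038] grip up [0.55598565 0.03055828]
rack [0.50142889 0.28597731] -16.170671691554595 0.21051537393900951
t 0.8 shift tool mm (at current axes) [ 574.  -667.1   81.3] turn deg [-0.  -0.  41.6] q7 -0.15 force [-0.3  0.4  0.1]
[[ 0.903  0.429  0.   ]
 [ 0.429 -0.903  0.   ]
 [ 0.    -0.    -1.   ]]
[[ 0.429 -0.903 -0.    -0.625]
 [-0.864 -0.411  0.29  -0.037]
 [-0.262 -0.125 -0.957  0.378]
 [ 0.     0.     0.     1.   ]]
```

```bash
python3 -m pendant '[{"translation":[12,-12,0],"dr":[0,0,0],"hand":100},{"translation":[24,-24,0],"dr":[0,0,0],"hand":100},{"translation":[24,-24,0],"dr":[0,0,0],"hand":100},{"translation":[24,-24,0],"dr":[0,0,0],"hand":100},{"translation":[24,-24,0],"dr":[0,0,0],"hand":100},{"translation":[24,-24,0],"dr":[0,0,0],"hand":100},{"translation":[24,-24,0],"dr":[0,0,0],"hand":100},{"translation":[24,-24,0],"dr":[0,0,0],"hand":100}]'
python3 -m pendant '[{"translation":[24,-24,0],"dr":[0,0,0],"hand":100},{"translation":[24,-24,0],"dr":[0,0,0],"hand":100},{"translation":[24,-24,0],"dr":[0,0,0],"hand":100},{"translation":[24,-24,0],"dr":[0,0,0],"hand":100},{"translation":[24,-24,0],"dr":[0,0,0],"hand":100},{"translation":[24,-24,0],"dr":[0,0,0],"hand":100},{"translation":[24,-24,0],"dr":[0,0,0],"hand":100},{"translation":[24,-24,0],"dr":[0,0,0],"hand":100}]'
python3 -m pendant '[{"translation":[20,-24,0],"dr":[0,0,0],"hand":100},{"translation":[16,-24,0],"dr":[0,0,0],"hand":100},{"translation":[16,-24,0],"dr":[0,0,0],"hand":100},{"translation":[16,-24,0],"dr":[0,0,0],"hand":100},{"translation":[16,-24,0],"dr":[0,0,0],"hand":100},{"translation":[16,-24,0],"dr":[0,0,0],"hand":100},{"translation":[16,-24,0],"dr":[0,0,0],"hand":100},{"translation":[16,-24,0],"dr":[0,0,0],"hand":100}]'
python3 -c "
from h import *
plan([.5015,.285,.18],-16.2+90)"
```

```text
t: 1.47
tool_pos: [0.3539, -0.3231, 0.2315]
tool_rot: [0.975, 0.22, 0.0, 0.0]
force: [-0.3, 0.7, 0.8]
finger_gap: 0.0852
t: 2.13
tool_pos: [0.4449, -0.0672, 0.2316]
tool_rot: [0.976, 0.22, 0.0, 0.0]
force: [0.8, -0.6, 0.1]
finger_gap: 0.0855
t: 2.8
tool_pos: [0.4815, 0.1627, 0.2315]
tool_rot: [0.976, 0.22, 0.0, 0.0]
force: [0.2, -0.1, 0.0]
finger_gap: 0.0857
t 2.8 shift tool mm (at current axes) [  70.6 -101.9   51.5] turn deg [ 0.000e+00 -3.000e-02  4.161e+01] q7 -1.72 force [ 0.2 -0.1  0. ]
```

```bash
python3 -m pendant '[{"translation":[15,-22,10],"dr":[0,0,0],"hand":100},{"translation":[15,-22,10],"dr":[0,0,0],"hand":100},{"translation":[15,-22,10],"dr":[0,0,0],"hand":100},{"translation":[13,-18,10],"dr":[0,0,0],"hand":100},{"translation":[12.6,-17.9,11.5],"dr":[0,0,0],"hand":100},{"translation":[0,0,0],"dr":[0,0,6],"hand":100},{"translation":[0,0,0],"dr":[0,0,6],"hand":100},{"translation":[0,0,0],"dr":[0,0,6],"hand":100}]'
python3 -m pendant '[{"translation":[0,0,0],"dr":[0,0,6],"hand":100},{"translation":[0,0,0],"dr":[0,0,6],"hand":100},{"translation":[0,0,0],"dr":[0,0,6],"hand":100},{"translation":[0,0,0],"dr":[0,0,5.6],"hand":100},{"translation":[0,0,0],"dr":[0,0,0],"hand":100},{"translation":[0,0,0],"dr":[0,0,0],"hand":100}]'
python3 - <<'E'
from h import *
plan([.5015,.285,.18],-16.2+90)
im=imaging.grab_frame("wrist"); c=imaging.calibration("wrist")
p=proj("wrist",[.5015,.285,.046],c); print(p)
for t in ("holder_bar","holder_disc","holder_empty","rack"):
    for d in nets.silhouettes("wrist",t)[:2]:
        print(t,d["confidence"],d["location"],d["mask"].sum(),unproj("wrist",d["location"],.042,c))
        if t=="holder_bar": im[...,0][d["mask"]]=255
cv2.drawMarker(im,tuple(int(v) for v in p),(0,255,0))
cv2.imwrite("pics/w1.png",im[:,:,::-1])
E
```

```text
t: 3.47
tool_pos: [0.5012, 0.2842, 0.1793]
tool_rot: [0.998, 0.063, -0.0, 0.0]
force: [0.4, -0.2, 0.6]
finger_gap: 0.0852
t: 3.97
tool_pos: [0.5014, 0.2838, 0.1799]
tool_rot: [0.99, -0.139, 0.0, 0.0]
force: [0.1, -0.7, -0.3]
finger_gap: 0.0855
t 3.97 shift tool mm (at current axes) [-0.2 -1.2 -0.1] turn deg [ 0.   -0.02  0.21] q7 -2.57 force [ 0.1 -0.7 -0.3]
[255.37106189 176.45379801]
holder_bar 0.94 [254.3, 174.5] 971 [0.50273042 0.28578718 0.042     ]
holder_empty 0.79 [251.0, 233.5] 924 [0.44038892 0.30745927 0.042     ]
rack 0.58 [254.0, 145.6] 5319 [0.53103915 0.27793845 0.042     ]
rack 0.47 [253.2, 101.2] 1130 [0.57149844 0.26705197 0.042     ]
```

View pics/w1.png

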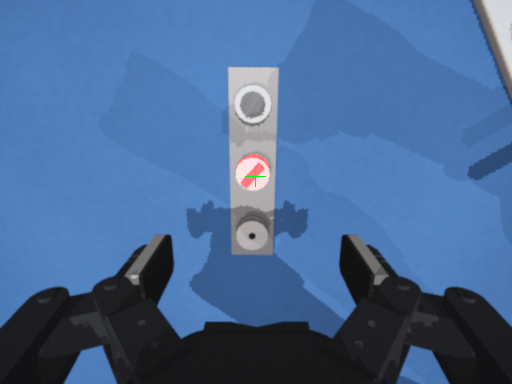

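```bash
python3 -m pendant '[{"translation":[0,-1.3,20],"dr":[0,0,0],"hand":100},{"translation":[0,0,30],"dr":[0,0,0],"hand":100},{"translation":[0,0,30],"dr":[0,0,0],"hand":100},{"translation":[0,0,30],"dr":[0,0,0],"hand":100},{"translation":[0,0,25],"dr":[0,0,0],"hand":100},{"translation":[0,0,15],"dr":[0,0,0],"hand":100},{"translation":[0,0,12],"dr":[0,0,0],"hand":100},{"translation":[0,0,0],"dr":[0,0,0],"hand":100}]' 50
python3 -m pendant '[{"translation":[0,0,0],"dr":[0,0,0],"hand":35},{"translation":[0,0,0],"dr":[0,0,0],"hand":35},{"translation":[0,0,0],"dr":[0,0,0],"hand":20},{"translation":[0,0,0],"dr":[0,0,0],"hand":20},{"translation":[0,0,0],"dr":[0,0,0],"hand":20},{"translation":[0,0,0],"dr":[0,0,0],"hand":20},{"translation":[0,0,0],"dr":[0,0,0],"hand":20},{"translation":[0,0,0],"dr":[0,0,0],"hand":20}]' 50
```

```text
t: 4.88
tool_pos: [0.5004, 0.284, 0.0153]
tool_rot: [0.99, -0.14, -0.002, 0.001]
force: [-0.1, 0.3, 0.2]
finger_gap: 0.0856
t: 5.55
tool_pos: [0.5029, 0.2866, 0.0194]
tool_rot: [0.99, -0.14, 0.001, -0.002]
force: [0.3, 2.8, 6.8]
finger_gap: 0.0341
```

```bash
python3 -m pendant '[{"translation":[0,0,-2],"dr":[0,0,0],"hand":20},{"translation":[0,0,-4],"dr":[0,0,0],"hand":20},{"translation":[0,0,-10],"dr":[0,0,0],"hand":20},{"translation":[0,0,-20],"dr":[0,0,0],"hand":20},{"translation":[0,0,-30],"dr":[0,0,0],"hand":20},{"translation":[0,0,-40],"dr":[0,0,0],"hand":20},{"translation":[0,0,-40],"dr":[0,0,0],"hand":20},{"translation":[0,0,-20],"dr":[0,0,0],"hand":20}]' 50
python3 - <<'E'
from h import *
im=imaging.grab_frame("wrist"); c=imaging.calibration("wrist")
cv2.imwrite("pics/w2.png",im[:,:,::-1])
for d in nets.silhouettes("wrist","holder_bar")[:2]: print(d["confidence"],d["location"],d["mask"].sum())
s=sensors.read_state();print(s["finger_gap"],s["force"])
plan([.587,-.066,.2],17.5)
E
```

```text
t: 6.22
tool_pos: [0.5025, 0.2851, 0.1885]
tool_rot: [0.99, -0.141, 0.002, -0.001]
force: [1.1, 0.6, -0.4]
finger_gap: 0.0345
0.97 [255.7, 251.0] 4468
0.03422374969896594 [ 1.05729832  0.33727655 -1.01033756]
t 6.32 shift tool mm (at current axes) [178.6 314.1 -12.3] turn deg [-0.38 -0.14 56.29] q7 -2.58 force [ 1.1  0.3 -1. ]
```

View pics/w2.png

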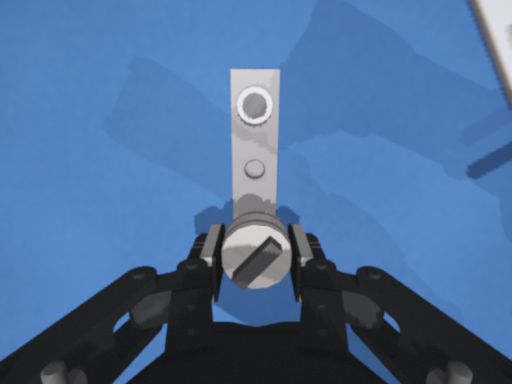

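```bash
python3 -m pendant '[{"translation":[7,13,-3],"dr":[0,0,0],"hand":20},{"translation":[15,26,-3],"dr":[0,0,0],"hand":20},{"translation":[15,26,-3],"dr":[0,0,0],"hand":20},{"translation":[15,26,-3],"dr":[0,0,0],"hand":20},{"translation":[15,26,0],"dr":[0,0,0],"hand":20},{"translation":[15,26,0],"dr":[0,0,0],"hand":20},{"translation":[15,26,0],"dr":[0,0,0],"hand":20},{"translation":[15,26,0],"dr":[0,0,0],"hand":20}]'
python3 -m pendant '[{"translation":[15,26,0],"dr":[0,0,0],"hand":20},{"translation":[15,26,0],"dr":[0,0,0],"hand":20},{"translation":[15,26,0],"dr":[0,0,0],"hand":20},{"translation":[13,24,0],"dr":[0,0,0],"hand":20},{"translation":[8,17,0],"dr":[0,0,0],"hand":20},{"translation":[0,0,0],"dr":[0,0,-5],"hand":20},{"translation":[0,0,0],"dr":[0,0,-7],"hand":20},{"translation":[0,0,0],"dr":[0,0,-7],"hand":20}]'
python3 -m pendant '[{"translation":[0,0,0],"dr":[0,0,-7],"hand":20},{"translation":[0,0,0],"dr":[0,0,-7],"hand":20},{"translation":[0,0,0],"dr":[0,0,-7],"hand":20},{"translation":[0,0,0],"dr":[0,0,-7],"hand":20},{"translation":[0,0,0],"dr":[0,0,-7],"hand":20},{"translation":[0,0,0],"dr":[0,0,-7],"hand":20},{"translation":[0,0,0],"dr":[0,0,-7],"hand":20},{"translation":[0,0,0],"dr":[0,0,-7],"hand":20}]'
python3 -m pendant '[{"translation":[0,0,0],"dr":[0,0,-7],"hand":20},{"translation":[0,0,0],"dr":[0,0,-7],"hand":20},{"translation":[0,0,0],"dr":[0,0,-7],"hand":20},{"translation":[0,0,0],"dr":[0,0,-7],"hand":20},{"translation":[0,0,0],"dr":[0,0,-7],"hand":20},{"translation":[0,0,0],"dr":[0,0,-7],"hand":20},{"translation":[0,0,0],"dr":[0,0,0],"hand":20},{"translation":[0,0,0],"dr":[0,0,0],"hand":20}]'
python3 - <<'E'
from h import *
s=sensors.read_state(); print(s["tool_pos"],s["finger_gap"])
plan([.587,-.066,.2],17.5)
im=imaging.grab_frame("wrist"); c=imaging.calibration("wrist")
cv2.imwrite("pics/w3.png",im[:,:,::-1])
for t in ("stage_pocket","holder_bar"):
  for d in nets.silhouettes("wrist",t)[:2]: print(t,d["confidence"],d["location"],d["mask"].sum())
q=R.from_quat(s["tool_rot"])
for z in (.0186,.0266): # body top, bar top above TCP
    P=unproj("wrist",(257,256),s["tool_pos"][2]+z,c); print("held centre in tool",q.inv().apply(P-s["tool_pos"])*1e3)
print("pocket pred px",proj("wrist",[.587,-.066,.092],c), "tcp px",proj("wrist",s["tool_pos"],c))
print("scene pred", proj("scene",s["tool_pos"]))
E
```

```text
t: 6.98
tool_pos: [0.5539, 0.0643, 0.1945]
tool_rot: [0.99, -0.141, -0.001, 0.001]
force: [1.7, -0.8, -0.4]
finger_gap: 0.034
t: 7.65
tool_pos: [0.5839, -0.0672, 0.1942]
tool_rot: [1.0, 0.027, -0.002, 0.0]
force: [0.3, 0.3, -1.5]
finger_gap: 0.0344
t: 8.32
tool_pos: [0.5839, -0.0667, 0.1943]
tool_rot: [0.87, 0.494, -0.001, -0.001]
force: [-0.2, -0.1, -1.3]
finger_gap: 0.0345
t: 8.98
tool_pos: [0.5843, -0.0667, 0.1946]
tool_rot: [0.639, 0.769, -0.001, -0.001]
force: [-0.2, -0.6, -2.3]
finger_gap: 0.0339
[ 0.58434487 -0.06669848  0.19459826] 0.03392463043553373
t 8.98 shift tool mm (at current axes) [ 0.2  2.7 -5.4] turn deg [-0.13 -0.05 -6.9 ] q7 -0.18 force [-0.2 -0.6 -2.3]
stage_pocket 0.58 [261.3, 178.2] 5238
stage_pocket 0.31 [257.4, 250.7] 4453
holder_bar 0.83 [255.8, 251.1] 4462
held centre in tool [  0.87281809   1.16021528 -18.6019981 ]
held centre in tool [  5.66291555   1.12975776 -26.59822492]
pocket pred px [258.54205267 185.13547736] tcp px [254.77671103 239.53557568]
scene pred [210.42307058 147.73240392]
```

View pics/w3.png

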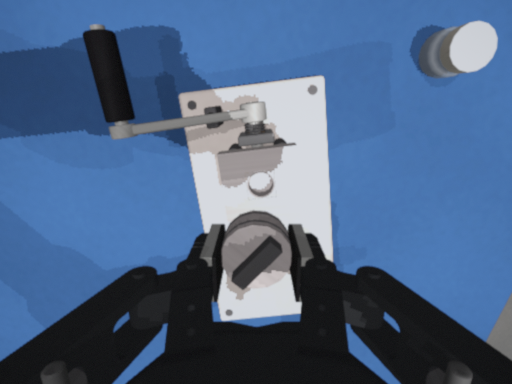

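```bash
python3 -m pendant '[{"translation":[0,2.5,0],"dr":[0,0,-6.8],"hand":20},{"translation":[0,0,0],"dr":[0,0,0],"hand":20},{"translation":[0,0,0],"dr":[0,0,0],"hand":20}]'
python3 - <<'E'
from h import *
s=sensors.read_state(); print(s["tool_pos"],s["tool_rot"])
im=imaging.grab_frame("wrist"); c=imaging.calibration("wrist")
cv2.imwrite("pics/w4.png",im[:,:,::-1])
a=cv2.imread("pics/w2.png")[150:190,235:275]; b=im[155:215,220:300,::-1]; d=im[200:300,205:305,::-1]
A=[cv2.resize(x,(w,400),interpolation=cv2.INTER_CUBIC) for x,w in ((a,400),(b[:,10:70],400))]
cv2.imwrite("pics/m4.png",np.hstack(A))
print(np.round(c["extrinsics"],4).tolist(), proj("wrist",[.587,-.066,.092],c))
E
```

```text
t: 9.38
tool_pos: [0.5876, -0.0657, 0.1956]
tool_rot: [0.592, 0.806, 0.0, -0.0]
force: [0.9, 0.2, 0.0]
finger_gap: 0.0341
[ 0.58759362 -0.06570116  0.19564116] [ 5.91967277e-01  8.05961979e-01  1.85131193e-05 -1.78487272e-04]
[[0.9543, 0.2989, -0.0001, -0.5416], [0.2861, -0.9132, 0.2902, -0.2549], [0.0867, -0.277, -0.957, 0.2747], [0.0, 0.0, 0.0, 1.0]] [254.84240472 184.9923009 ]
```

View pics/m4.png

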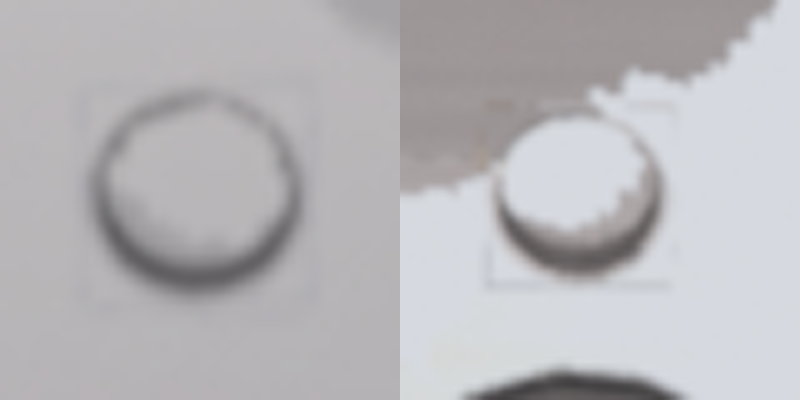

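Run:
```python
from h import *
c=imaging.calibration("wrist");s=sensors.read_state()
print("pocket w4",unproj("wrist",(256.27,183.36),.092,c), s["tool_pos"])
def T(q,p): m=np.eye(4);m[:3,:3]=R.from_quat(q).as_matrix();m[:3,3]=p;return m
E=np.array(c["extrinsics"])@T(s["tool_rot"],s["tool_pos"]) # tool->cam
for p in ([.5025,.2851,.1885],):
    q=np.array([.99,-.141,0,0]);q/=np.linalg.norm(q)
    c2=dict(intrinsics=c["intrinsics"],extrinsics=E@np.linalg.inv(T(q,p)))
    h=unproj("w",(254.25,168.55),.018,c2); print("hole",h, "in tool",R.from_quat(q).inv().apply(h-p)*1e3)
P=unproj("wrist",(256.27,183.36),.092,c);print("pocket in tool",R.from_quat(s["tool_rot"]).inv().apply(P-s["tool_pos"])*1e3)
```

```text
pocket w4 [ 0.58776712 -0.06415479  0.092     ] [ 0.58754572 -0.06575621  0.19570051]
hole [0.50192502 0.28685393 0.018     ] in tool [ -1.04178951  -1.52365792 170.5       ]
pocket in tool [  1.44553057   0.70923331 103.70060997]
```

```bash
python3 -m pendant '[{"translation":[1,0.3,12],"dr":[0,0,0],"hand":20},{"translation":[0,0,20],"dr":[0,0,0],"hand":20},{"translation":[0,0,20],"dr":[0,0,0],"hand":20},{"translation":[0,0,18],"dr":[0,0,0],"hand":20},{"translation":[0,0,8],"dr":[0,0,0],"hand":20},{"translation":[0,0,5],"dr":[0,0,0],"hand":20},{"translation":[0,0,0],"dr":[0,0,0],"hand":20},{"translation":[0,0,0],"dr":[0,0,0],"hand":20}]'
python3 -m pendant '[{"translation":[0,0,1.5],"dr":[0,0,0],"hand":20},{"translation":[0,0,1.5],"dr":[0,0,0],"hand":20},{"translation":[0,0,1.5],"dr":[0,0,0],"hand":20},{"translation":[0,0,1.5],"dr":[0,0,0],"hand":20},{"translation":[0,0,1],"dr":[0,0,0],"hand":20},{"translation":[0,0,1],"dr":[0,0,0],"hand":20}]'
python3 -c "
from h import *
for t in range(2):
  s=sensors.read_state();print(s['tool_pos'],s['force'],s['wrist_torque']);imaging.grab_frame('scene')"
```

```text
t: 10.1
tool_pos: [0.588, -0.0645, 0.1132]
tool_rot: [0.591, 0.807, 0.0, 0.0]
force: [0.2, 0.8, -0.0]
finger_gap: 0.0342
t: 10.6
tool_pos: [0.5877, -0.0648, 0.1048]
tool_rot: [0.59, 0.807, 0.0, 0.0]
force: [0.5, -0.2, -0.3]
finger_gap: 0.0343
[ 0.5876787  -0.0647855   0.10476474] [ 0.46569676 -0.20854424 -0.27967706] [-0.00440339  0.00653496  0.01176333]
[ 0.58756047 -0.06479949  0.10455298] [ 0.10778319 -0.53334092 -0.00208851] [ 0.04225723 -0.03678016 -0.02845549]
```

```bash
python3 -m pendant '[{"translation":[0,0,1],"dr":[0,0,0],"hand":20},{"translation":[0,0,1],"dr":[0,0,0],"hand":20},{"translation":[0,0,1],"dr":[0,0,0],"hand":20},{"translation":[0,0,0],"dr":[0,0,0],"hand":20}]'
python3 -m pendant '[{"translation":[0,0,1],"dr":[0,0,0],"hand":20},{"translation":[0,0,1],"dr":[0,0,0],"hand":20},{"translation":[0,0,0],"dr":[0,0,0],"hand":20}]'
```

```text
t: 11.03
tool_pos: [0.5875, -0.0647, 0.1015]
tool_rot: [0.59, 0.807, -0.0, -0.0]
force: [-0.0, 0.2, 0.0]
finger_gap: 0.0343
t: 11.28
tool_pos: [0.5876, -0.0648, 0.0996]
tool_rot: [0.59, 0.807, -0.0, -0.0]
force: [0.8, 0.0, -0.6]
finger_gap: 0.0341
```

```bash
python3 -m pendant '[{"translation":[0,0,1],"dr":[0,0,0],"hand":20},{"translation":[0,0,1],"dr":[0,0,0],"hand":20},{"translation":[0,0,1],"dr":[0,0,0],"hand":20},{"translation":[0,0,0],"dr":[0,0,0],"hand":20}]'
python3 -m pendant '[{"translation":[0,0,1],"dr":[0,0,0],"hand":20},{"translation":[0,0,1],"dr":[0,0,0],"hand":20},{"translation":[0,0,0],"dr":[0,0,0],"hand":20}]'
python3 - <<'E'
from h import *
im=imaging.grab_frame("scene"); cv2.imwrite("pics/s5.png",cv2.resize(im[100:230,130:300,::-1],None,fx=4,fy=4,interpolation=cv2.INTER_CUBIC))
E
```

```text
t: 11.62
tool_pos: [0.5875, -0.0648, 0.0966]
tool_rot: [0.59, 0.807, -0.0, -0.0]
force: [-0.2, 0.1, -1.4]
finger_gap: 0.0341
t: 11.87
tool_pos: [0.5876, -0.0647, 0.0946]
tool_rot: [0.59, 0.807, -0.0, -0.0]
force: [-0.7, -0.2, 0.0]
finger_gap: 0.034
```

View pics/s5.png

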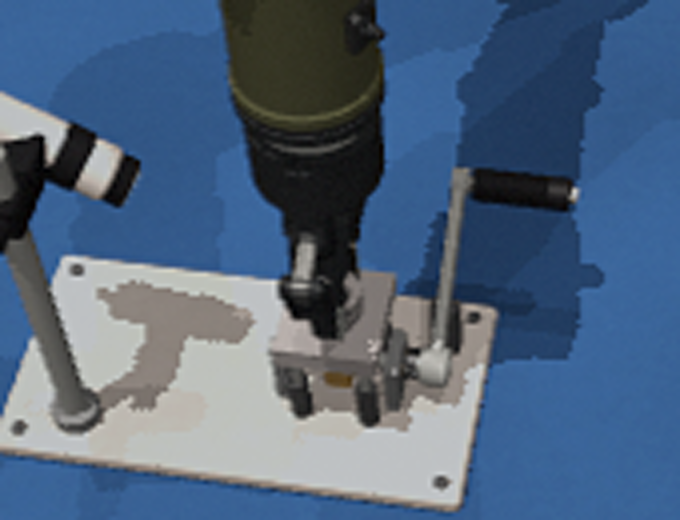

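The scene view shows the holder's body between the fingers, close to the stage plate at crop (340,300). The spigot seems to be in the pocket, so I'll keep lowering until I feel contact.

```bash
python3 -m pendant '[{"translation":[0,0,0.7],"dr":[0,0,0],"hand":20},{"translation":[0,0,0.7],"dr":[0,0,0],"hand":20},{"translation":[0,0,0],"dr":[0,0,0],"hand":20}]'
python3 -m pendant '[{"translation":[0,0,0.6],"dr":[0,0,0],"hand":20},{"translation":[0,0,0.6],"dr":[0,0,0],"hand":20},{"translation":[0,0,0],"dr":[0,0,0],"hand":20}]'
```

```text
t: 12.17
tool_pos: [0.5877, -0.0648, 0.0935]
tool_rot: [0.59, 0.807, 0.0, 0.0]
force: [0.1, 0.9, -0.4]
finger_gap: 0.0343
t: 12.42
tool_pos: [0.5878, -0.0647, 0.0933]
tool_rot: [0.59, 0.807, -0.0, 0.0]
force: [-3.1, -0.2, 10.4]
finger_gap: 0.034
```

```bash
python3 -m pendant '[{"translation":[0,0,-0.4],"dr":[0,0,0],"hand":20},{"translation":[0,0,0],"dr":[0,0,0],"hand":48},{"translation":[0,0,0],"dr":[0,0,0],"hand":60},{"translation":[0,0,0],"dr":[0,0,0],"hand":90},{"translation":[0,0,0],"dr":[0,0,0],"hand":100},{"translation":[0,0,0],"dr":[0,0,0],"hand":100},{"translation":[0,0,0],"dr":[0,0,0],"hand":100},{"translation":[0,0,0],"dr":[0,0,0],"hand":100}]'
python3 -m pendant '[{"translation":[0,0,-10],"dr":[0,0,0],"hand":100},{"translation":[0,0,-20],"dr":[0,0,0],"hand":100},{"translation":[0,0,-30],"dr":[0,0,0],"hand":100},{"translation":[0,0,-30],"dr":[0,0,0],"hand":100},{"translation":[0,0,-20],"dr":[0,0,0],"hand":100},{"translation":[0,0,-8],"dr":[0,0,0],"hand":100},{"translation":[0,0,0],"dr":[0,0,0],"hand":100}]'
python3 - <<'E'
from h import *
s=sensors.read_state()
im=imaging.grab_frame("wrist"); c=imaging.calibration("wrist")
cv2.imwrite("pics/w6.png",im[:,:,::-1])
for t in ("holder_bar","lever_grip"):
  for d in nets.silhouettes("wrist",t)[:2]: print(t,d["confidence"],d["location"],d["mask"].sum(),unproj("wrist",d["location"],.106,c))
for z in (.112,.132): print(z,proj("wrist",[.5878,-.0647,z],c))
plan([.4575,-.0025,.21],17.5)
E
```

```text
t: 13.08
tool_pos: [0.5877, -0.0647, 0.0925]
tool_rot: [0.59, 0.807, 0.0, -0.0]
force: [-0.3, -0.8, -0.1]
finger_gap: 0.0853
t: 13.67
tool_pos: [0.5886, -0.0644, 0.213]
tool_rot: [0.59, 0.807, 0.001, 0.002]
force: [0.3, 0.6, -0.2]
finger_gap: 0.0855
holder_bar 0.77 [254.4, 183.9] 1295 [ 0.5868961  -0.06471773  0.106     ]
lever_grip 0.56 [133.7, 94.6] 4648 [ 0.46887838 -0.02147888  0.106     ]
lever_grip 0.27 [444.7, 79.1] 2733 [0.7076534  0.06695497 0.106     ]
0.112 [255.35041282 186.13124065]
0.132 [255.31735936 193.36291765]
t 13.82 shift tool mm (at current axes) [  98.8 -104.4   -0.4] turn deg [-0.11 -0.02  0.12] q7 -0.07 force [-0.7 -0.6 -0.1]
```

View pics/w6.png

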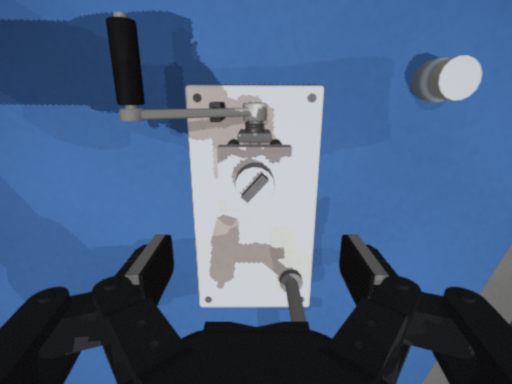

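```bash
python3 -m pendant '[{"translation":[10,-10,0],"dr":[0,0,0],"hand":100},{"translation":[18,-19,0],"dr":[0,0,0],"hand":100},{"translation":[20,-22,0],"dr":[0,0,0],"hand":100},{"translation":[20,-22,0],"dr":[0,0,0],"hand":100},{"translation":[18,-19,0],"dr":[0,0,0],"hand":100},{"translation":[12,-12,0],"dr":[0,0,0],"hand":100},{"translation":[0,0,0],"dr":[0,0,0],"hand":100},{"translation":[0,0,0],"dr":[0,0,0],"hand":100}]'
python3 - <<'E'
from h import *
s=sensors.read_state()
im=imaging.grab_frame("wrist"); c=imaging.calibration("wrist")
for d in nets.silhouettes("wrist","lever_grip")[:2]:
  m=d["mask"].astype(np.uint8); (cx,cy),wh,a=cv2.minAreaRect(np.argwhere(m)[:,::-1].astype(np.float32)); print(d["confidence"],d["location"],m.sum(),(cx,cy),wh,a,unproj("wrist",(cx,cy),.106,c))
  if d["confidence"]>.4: im[...,0][d["mask"]]|=128
for p in ([.458,-.004],[.457,-.001]): print(proj("wrist",[*p,.106],c))
cv2.imwrite("pics/w7.png",im[:,:,::-1])
plan([.4575,-.0025,.088],17.5)
E
```

```text
t: 14.48
tool_pos: [0.4579, -0.003, 0.2099]
tool_rot: [0.59, 0.807, -0.001, -0.0]
force: [-0.2, -0.2, 0.6]
finger_gap: 0.0855
0.88 [264.5, 202.6] 3794 (301.9009094238281, 187.34620666503906) (118.09095764160156, 91.13346862792969) 3.66778826713562 [0.49936108 0.00700227 0.106     ]
[254.52264344 185.17997235]
[254.466629   181.80845446]
t 14.58 shift tool mm (at current axes) [  1.4  -1.3 122. ] turn deg [-0.03 -0.03  0.08] q7 -0.16 force [-0.6 -0.1 -0.7]
```

View pics/w7.png

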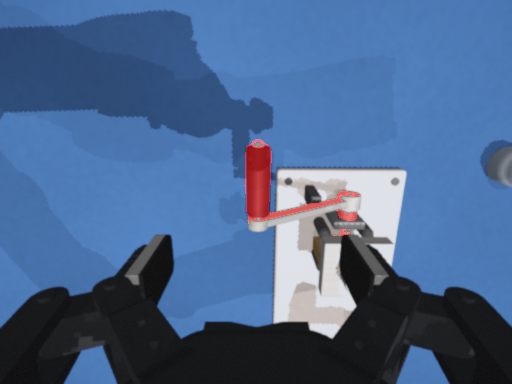

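```bash
python3 -m pendant '[{"translation":[2,2.5,12],"dr":[0,0,0],"hand":100},{"translation":[0,0,25],"dr":[0,0,0],"hand":100},{"translation":[0,0,30],"dr":[0,0,0],"hand":100},{"translation":[0,0,30],"dr":[0,0,0],"hand":100},{"translation":[0,0,18],"dr":[0,0,0],"hand":100},{"translation":[0,0,7],"dr":[0,0,0],"hand":100},{"translation":[0,0,0],"dr":[0,0,0],"hand":100},{"translation":[0,0,0],"dr":[0,0,0],"hand":60}]'
python3 -m pendant '[{"translation":[0,0,0],"dr":[0,0,0],"hand":40},{"translation":[0,0,0],"dr":[0,0,0],"hand":30},{"translation":[0,0,0],"dr":[0,0,0],"hand":10},{"translation":[0,0,0],"dr":[0,0,0],"hand":10},{"translation":[0,0,0],"dr":[0,0,0],"hand":10},{"translation":[0,0,0],"dr":[0,0,0],"hand":10},{"translation":[0,0,0],"dr":[0,0,0],"hand":10},{"translation":[0,0,0],"dr":[0,0,0],"hand":10}]' 50
python3 -c "
from h import *
for i in range(5):
  s=sensors.read_state();print(s['tool_pos'],s['force'],s['finger_gap']);imaging.grab_frame('wrist')"
```

```text
t: 15.25
tool_pos: [0.4612, 0.0, 0.0887]
tool_rot: [0.59, 0.807, 0.0, -0.0]
force: [0.4, -0.5, 0.7]
finger_gap: 0.0756
t: 15.92
tool_pos: [0.4592, -0.0009, 0.0883]
tool_rot: [0.591, 0.807, -0.001, -0.001]
force: [-6.1, -2.2, -0.2]
finger_gap: 0.0204
[ 0.45922005 -0.0009092   0.08829266] [-6.05100582 -2.20199834 -0.2330787 ] 0.020426063428281745
[ 0.45923318 -0.00092647  0.08826702] [-4.9962707  -2.29480592  1.42847276] 0.020416672965880824
[ 0.45920548 -0.00093869  0.08825342] [-5.2426116  -1.863516    0.19397593] 0.020256781566508054
[ 0.45920695 -0.00092485  0.08824912] [-5.24513805 -2.11436431 -0.31322574] 0.020461510177920018
[ 0.45920078 -0.00092976  0.08823763] [-5.80893516 -2.90862397  0.67657701] 0.020164490821577556
```

```bash
python3 -m pendant '[{"translation":[0,5,-10.5],"dr":[0,0,0],"hand":10},{"translation":[0,7.9,-9.8],"dr":[0,0,0],"hand":10},{"translation":[0,8.9,-8.9],"dr":[0,0,0],"hand":10},{"translation":[0,9.8,-8],"dr":[0,0,0],"hand":10},{"translation":[0,10.5,-6.8],"dr":[0,0,0],"hand":10},{"translation":[0,0,0],"dr":[0,0,0],"hand":10}]'
python3 -c "
from h import *
s=sensors.read_state();d=s['tool_pos']-np.array([.4592,-.0009,.0882]);print(d@[.9537,.3007,0]*1e3,d@[-.3007,.9537,0]*1e3,d[2]*1e3,s['force'],s['finger_gap'])"
```

```text
t: 16.67
tool_pos: [0.5044, 0.0133, 0.1334]
tool_rot: [0.591, 0.807, 0.002, 0.001]
force: [3.0, -0.8, -8.6]
finger_gap: 0.0207
47.41877687420569 -0.045556545385997196 45.20146711385043 [ 3.0289977  -0.83858333 -8.63691047] 0.020688495248700107
```

```bash
python3 -m pendant '[{"translation":[0,0,0],"dr":[0,0,0],"hand":10},{"translation":[0,0,0],"dr":[0,0,0],"hand":10}]'
python3 -m pendant '[{"translation":[0,11,-5.7],"dr":[0,0,0],"hand":10},{"translation":[0,11.7,-4.5],"dr":[0,0,0],"hand":10},{"translation":[0,12,-3.3],"dr":[0,0,0],"hand":10},{"translation":[0,11,-1.9],"dr":[0,0,0],"hand":10},{"translation":[0,8,-0.5],"dr":[0,0,0],"hand":10},{"translation":[0,0,0],"dr":[0,0,0],"hand":10},{"translation":[0,0,0],"dr":[0,0,0],"hand":10},{"translation":[0,0,0],"dr":[0,0,0],"hand":10}]'
cat > l.py <<'E'
from h import *
for i in range(3):
  s=sensors.read_state();d=s['tool_pos']-np.array([.4592,-.0009,.0882]);x=d@[.9537,.3007,0]*1e3-103.9;z=d[2]*1e3+60
  print(s['t'],"x",x,"y",d@[-.3007,.9537,0]*1e3,"z",z,"ang",np.degrees(np.arctan2(z,-x)),"r",np.hypot(x,z),s['force'],s['finger_gap']);imaging.grab_frame("scene")
E
python3 l.py
```

```text
t: 16.83
tool_pos: [0.5016, 0.0124, 0.1319]
tool_rot: [0.591, 0.807, 0.001, 0.0]
force: [5.7, -0.1, -15.4]
finger_gap: 0.0203
t: 17.5
tool_pos: [0.5503, 0.0278, 0.1471]
tool_rot: [0.591, 0.807, -0.001, -0.001]
force: [0.5, -2.7, -21.8]
finger_gap: 0.0204
17.5 x -8.381808129416541 y -0.044800065149709634 z 118.9320084667394 ang 85.96870929511792 r 119.22699923025374 [  0.52512176  -2.67747002 -21.77126268] 0.020445227097173387
17.55 x -8.420181252325378 y -0.06932462655827656 z 118.98477426136186 ang 85.95210466227907 r 119.28233715998883 [  0.63713978  -4.03738881 -22.9563819 ] 0.020388218462787683
17.6 x -8.378461188047467 y -0.07366836472706348 z 119.0098562027417 ang 85.97294098361142 r 119.30441938703224 [  0.2112554   -2.58835132 -24.36120686] 0.020323307118126317
```

```bash
python3 -m pendant '[{"translation":[0,3,0.8],"dr":[0,0,0],"hand":10},{"translation":[0,3,0.8],"dr":[0,0,0],"hand":10},{"translation":[0,2.4,0],"dr":[0,0,0],"hand":10},{"translation":[0,0,0],"dr":[0,0,0],"hand":10},{"translation":[0,0,0],"dr":[0,0,0],"hand":10},{"translation":[0,0,0],"dr":[0,0,0],"hand":10}]' ; python3 l.py
```

```text
t: 18.15
tool_pos: [0.5603, 0.031, 0.1472]
tool_rot: [0.591, 0.807, -0.0, 0.0]
force: [0.4, -4.9, -13.3]
finger_gap: 0.0204
18.15 x 2.1330243175582098 y 0.025358044606016428 z 119.02495362359733 ang 91.02667723558754 r 119.04406485767691 [  0.39570484  -4.8503662  -13.26051267] 0.020408347050621126
18.2 x 2.121405609310983 y 0.0035610734912053243 z 119.05391125183198 ang 91.02083774443149 r 119.07281027219564 [ -0.35096972  -5.30961042 -14.38257612] 0.02039660372926736
18.25 x 2.1253397630736828 y -0.01494284855624306 z 119.06739605411887 ang 91.02261468645521 r 119.08636308249952 [ -1.07559374  -5.78607175 -13.81066837] 0.02050264180148005
```

```bash
python3 -m pendant '[{"translation":[-0.5,-1.2,0.6],"dr":[0,0,0],"hand":10},{"translation":[-0.5,-1.2,0.6],"dr":[0,0,0],"hand":10},{"translation":[0,0,0],"dr":[0,0,0],"hand":10},{"translation":[0,0,0],"dr":[0,0,0],"hand":10},{"translation":[0,0,0],"dr":[0,0,0],"hand":10},{"translation":[0,0,0],"dr":[0,0,0],"hand":10}]' ; python3 l.py
python3 - <<'E'
from h import *
a=imaging.grab_frame("scene"); b=imaging.grab_frame("top")
cv2.imwrite("pics/f8.png",np.hstack([cv2.resize(a[90:230,140:280,::-1],(400,400),interpolation=cv2.INTER_CUBIC),cv2.resize(b[150:290,240:380,::-1],(400,400),interpolation=cv2.INTER_CUBIC)]))
E
```

```text
t: 18.8
tool_pos: [0.559, 0.0305, 0.147]
tool_rot: [0.59, 0.807, 0.001, 0.001]
force: [-1.1, -2.2, 6.3]
finger_gap: 0.0202
18.8 x 0.7359637574069495 y -0.023739129990468094 z 118.78916785749922 ang 90.35497409751451 r 118.79144768428972 [-1.1321486  -2.18207652  6.25962435] 0.020194929620851093
18.85 x 0.7586416006297725 y -0.03126931948418954 z 118.78664497792532 ang 90.36591967823617 r 118.78906751965803 [-1.25199275 -3.33369055  7.12189028] 0.020023908700841534
18.9 x 0.7363877412139743 y -0.0574380785121828 z 118.77908115337505 ang 90.35520875143162 r 118.78136380150492 [-0.7480265  -1.99789614  6.29648799] 0.02053790406585276
```

View pics/f8.png

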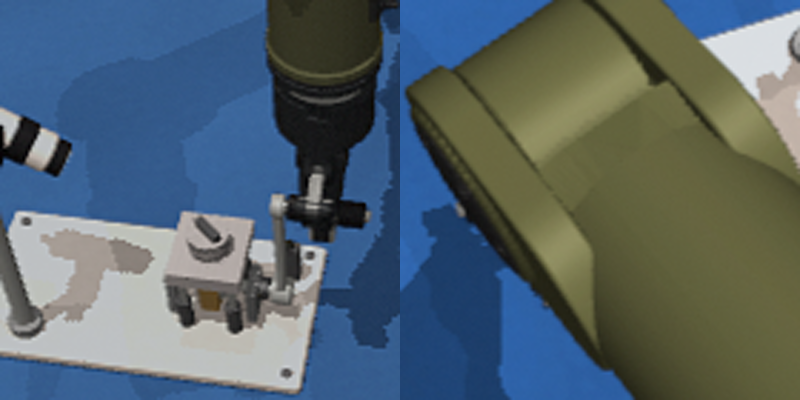

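The lever stands upright at (285,250). The stage is raised, with the holder seated flat on it and the bar up. I'll trim the lever by about 0.5° and then check the other objects.

```bash
python3 -m pendant '[{"translation":[0,-1,-0.4],"dr":[0,0,0],"hand":10},{"translation":[0,0,0],"dr":[0,0,0],"hand":10},{"translation":[0,0,0],"dr":[0,0,0],"hand":10},{"translation":[0,0,0],"dr":[0,0,0],"hand":10},{"translation":[0,0,0],"dr":[0,0,0],"hand":10},{"translation":[0,0,0],"dr":[0,0,0],"hand":10}]' ; python3 l.py
python3 - <<'E'
from h import *
a=cv2.imread("pics/scene0.png")[:,:,::-1]; b=imaging.grab_frame("scene")
for n,(x0,x1,y0,y1) in dict(disc=(325,348,228,250),empty=(362,382,190,208),mouse=(288,338,280,330),jar=(222,255,252,286)).items():
    print(n,np.abs(a[y0:y1,x0:x1].astype(int)-b[y0:y1,x0:x1]).mean())
E
```

```text
t: 19.55
tool_pos: [0.5576, 0.0301, 0.147]
tool_rot: [0.59, 0.807, 0.001, 0.001]
force: [-1.4, -1.8, 7.2]
finger_gap: 0.0206
19.55 x -0.6997426028866869 y -9.527160869243767e-06 z 118.77765705348742 ang 89.66246316792271 r 118.77971819644195 [-1.3685016  -1.79628936  7.16303194] 0.02064333689078141
19.6 x -0.6975000200543917 y -0.010067002026940136 z 118.76323134847291 ang 89.66350403713732 r 118.76527955008095 [-1.39602481 -2.29226804  7.58398719] 0.020365269220686006
19.65 x -0.6793352030954338 y -0.02086354314127098 z 118.78474014424813 ang 89.6723264653772 r 118.78668270245919 [-1.15262514 -2.36522619  6.67242984] 0.02059092084108541
disc 5.898550724637682
empty 6.225
mouse 3.9904
jar 5.675282234105763
```

```bash
python3 -c "
from rig import workorder; print(workorder.close_job())"
```

```text
the job is handed in; nothing more can be done
None
```

I moved the bar holder from the rack into the stage pocket, swung the lever upright and handed the job in at about 19.7 s with the gripper still holding the lever.

- **Holder:** I lowered it bar up in small steps. First contact came at TCP height 93.3 mm; I expected 93.4 mm for fully home. I let go there. Later pictures show it seated flat with the bar up, both before the lift and on the raised stage.
- **Lever:** It stood steady at 89.7° in my estimate, where 90° is upright. The grip held at a 20.5 mm reading, and the force on the tool was about 7 N. My two references for upright, the lever's rest position and the pocket, differ by 0.7 mm, or roughly 0.3°.
- **Small mismatch:** The grip's path fitted a radius of 118.8 mm, not the stated 120 mm. I put this down to slip or measuring error.
- **Other things:** I did not touch the other two holders, the mouse or the jar. The start and end pictures differ only a little at their places (4 to 6 grey levels on average). I read that as noise and did not look into it further.

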